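Set up the slab-rolling board

ROBOT

A 7-joint arm with a two-finger parallel gripper is mounted at the origin on the work surface. World frame = base frame: x ahead of the robot, y to its left, z up, the work surface at z = 0. Lengths are in m, angles in rad, forces in N, time in s.
With the tool pointing down it reaches from about 0.425 to 0.925 m from the base axis. Payload 6.8 kg.
Tool frame: the origin (TCP) lies on the front face of the gripper's body, between the roots of the fingers; the fingertips stand 73 mm ahead of it and the grasp point (between the pads) lies 54 mm ahead of it; z points along the fingers, y is the line along which they close (so a half turn about z gives the same grasp; the last joint's range is limited). The gripper opens to 85 mm and grips with 20 to 120 N. Pads are 22 mm wide; open, the fingers measure 114 mm over their backs; the gripper's body (76 mm by 85 mm) begins 54 mm behind the grasp point. The pads swing forward as they close: fully open they stand 13 mm farther back than shut.
Start: joints at [-1.367, 0.477, 0.022, 1.555, -0.011, 1.109, -0.083], TCP at [0.207, 0.642, 0.304] pointing down, gripper open.
Joint ranges: [-2.96, 2.96], [-0.34, 2.1], [-1.41, 1.46], [0.24, 2.44], [-1.37, 4.51], [0.17, 1.92], [-2.96, 2.96]. Speed limits (rad/s): [2.39, 2.39, 3.14, 3.14, 3.14, 3.14, 3.14].

INTERFACE

Orientations are given as a unit quaternion [w, x, y, z].
In Python, from station import bot, optics gives the robot as it stands.
- The arm moves only by the tool drive_tool, never from a script. Its argument "deltas" is a list of rows, each an object with "gripper": the closure in counts, from 0 (fully open) to 255 (shut); "offset": the shift along the tool's x, y, z in units of 1000 mm (1.0 is 1000 mm), a list of three; "angular": the turn, a rotation vector about the tool's x, y, z in units of 45 degrees (1.0 is 45 degrees), a list of three. In form: [{"gripper": gripper, "offset": [dx, dy, dz], "angular": [rx, ry, rz]}, ...]. A call has 1 to 5 rows; each row is the pose to reach, as a shift and turn from the pose commanded when the call began, along the tool's axes at that moment; what a row does not reach only later rows make up. A row lasts 1/10 s, in which the tool goes at most 50 mm and 8.59 degrees, less where a joint would pass 70% of its speed; a pose out of reach is approached as far as the arm can. A call with a number of a shift or a turn outside -1 to 1 is refused whole. A call with a gripper value outside its range is refused whole. The fingers move at their own pace and stop on an object; "grip_force" is the grip in N (left out, the last holds). Time passes only in rows, so rows that repeat a pose let the fingers close. It gives the time, the measured TCP pose, the force, the opening and the grip force at its end, in the units of the state.
- bot.get_obs(): the state, without advancing time (a new reading comes with each control period).
- optics.read_camera(name): name is "side" or "top"; returns the picture (420x560x3 uint8, blue, green, red); there is no depth.
- optics.camera_model(name): a dict with "fx", "fy", "cx", "cy" (pixels), "dist" ([k1, k2, p1, p2, k3] as OpenCV has them; the pictures are not rectified), "cam_to_world" (4x4, takes a point from camera to world coordinates). Camera axes: x right, y up, looking along -z (the intrinsics and any distortion apply to the point x, -y, -z); pixel columns grow to the right and rows downward; lengths in m; the calibration is good to about 2 mm. A picture is of the moment at which its call begins. camera_model takes no time and is no camera call.
- bot.hand_in(): hands the job in; it is judged then, once.
The state is a dict: "t": time; "q": joint angles; "joint_vel": joint speeds; "joint_torque": joint torques, N m; "eef_pos": TCP position; "tool_rot": TCP orientation; "contact_force": force on the tool from outside, world axes, zero at the start; "torque": the same for the moment, N m; "gripper_width": opening from 0.0 (shut) to 1.0 (fully open); "grasp_force": force on a finger pad.
Only numpy, scipy, OpenCV 4.12 (cv2) and the standard library are available. Lean on these libraries where they do the work, as an engineer would, in place of code of your own. Each camera call takes 0.05 s, during which the arm holds its last target. There are 200 camera calls.

TASK

Get the slab-rolling board ready for work: slide the loose guide rail in until its inner edge just meets the red line, then lock it there by swinging the orange clamp lever clockwise as far as it goes. Then snap the wooden roller forward out of its spring clip onto the two rails, without flinging it or letting it fall off, roll it along them up against the two stops at the near end and leave it there. Do not disturb the jar, the bowl or the trimming tool.

Things in the scene. Friction and masses are not known exactly. Their poses are not given: they have to be found in the camera images.
- board: Plywood slab-rolling board fixed on the bench, 18 mm thick. Origin: on its underside, below the middle of the bed between the two rails; x points away from the robot along the rails (the roller's forward is -x), y left, z up. It covers x -165..165, y -140..270 mm in this frame, which all other 'board' coordinates use.
- fixed_rail (a point): Middle of the top of the fixed wooden rail, at board (-5, -80, 32) mm. The rail runs along x: 260 mm long, 30 wide, 14 high.
- stop_right (a point): Middle of the far face of the dark stop block at the near end of the fixed rail, at board (-120, -80, 42) mm: 15 mm long, 30 wide, its top 20 mm above the rail. The movable rail has the same stop, face also at x = -120.
- clip (a point): Centre of the sprung steel C clip that grips the roller round its middle, at board (85, 0, 57.5) mm. It opens to -x (towards the robot), is 30 mm wide (along y), reaches up to z = 86, and is screwed to a dark post (x 116..142, 36 mm wide, top z = 76). On both sides of the post (|y| 20..60 mm) the space behind the roller is clear down to the board.
- guide (a joint): Position (m) of the movable guide rail, which slides along the board's y: 0 when its inner edge is on the red line, positive when farther out (+y); travel -0.012..0.075. Starts 35 to 70 mm out, stays where left. About 3 N push it while the clamp is loose; once tight it holds firm.
- guide_edge (a point): Middle of the movable rail's inner top edge (board x = 0, z = 32 mm). Wooden rail 260 x 30 x 14 mm, board x -135..125, parallel to the fixed rail; its body lies outwards (+y) of this edge. Its outer face is bare down to the board at x 62..125 and x -135..-82.
- bracket (a point): Middle of the top of the flat aluminium bracket on the movable rail's outer side (it moves with the rail): board x -80..60, from the rail's outer face 100 mm outwards, top at z = 22 mm, two slots along y round the bolts, and a 3 mm upstand as high as the rail against the rail's outer face.
- red_line (a point): Point on the outer side of the red line painted along the board (310 x 3 mm), at board (0, 65, 18) mm: where the rail's inner edge has to come, the line just visible beside it.
- clamp (a joint): Angle (rad) of the orange clamp lever over the bracket: 0 = loose, pointing to the board's +y; grows clockwise seen from above to 1.45 at its stop (tight), where it points nearly to +x, away from the robot. Starts at 0 to 0.3, stays where left; a few newtons at its end move it.
- clamp_pivot (a point): On the clamp lever's vertical axis at the height of its arm, at board (30, 180, 42) mm; does not move with the rail. The hub is 25 mm in diameter, top at z = 49 mm.
- clamp_tip (a point): Centre of the ball end (17 mm) of the lever's arm, 81 mm from the axis. The arm is 13 mm wide, from z = 36 to 48 mm.
- roller: Plain beech roller, 45 mm diameter, 200 mm long, 150 to 310 g. Origin: its centre; y along its length (x, z turn as it rolls). Starts in the clip along the board's y, axis at board x = 85, z = 57.5 mm, 3 mm above the rails; about 10 to 18 N forward at its middle snaps it out, with a jump. On the rails its axis is at z = 54.5; against the stops at x = -97.5.
- slip_jar: Bystander: glass jar with a blue lid, 72 mm in diameter, 95 mm high, to the right of the board. Origin: centre of its underside.
- bisque_bowl: Bystander: terracotta bowl, 100 mm across, 55 mm high, to the right of the board. Origin: centre of its underside.
- trimming_tool: Bystander: wooden-handled trimming tool, 165 mm long, 22 mm thick, lying on the bench to the left of the board, roughly along its edge. Origin: underside, 70 mm from the handle's end; x points to the steel loop.
Not all that is in view belongs to the job. Several things have the shape of the roller; the one meant has the colours described above.

How it is judged:
By the outcome, as a careful person would: the job done as asked, in the order asked, and still so for the second after the job is handed in, with the robot touching nothing.
It also fails if it takes over 64 s, if anything falls off the work surface, if the arm or the gripper's body presses on something with over 40 N, if the wrist force passes 120 N, or if a joint passes its speed limit or range.

## Working session

There is one attempt and no reset: what is moved stays moved. The work goes in short steps, Python scripts to look and compute and a tool call to move; the robot and the scene stay as the last step left them, time stands still between calls to the robot, and variables do not carry over. Pictures are saved under pics/ and viewed, at most 10 in all, crops included, and the job is handed in when it is done.

Besides the shell and the picture viewer there is one more tool, called after ">>>" as a command line: name --argument value ..., lists and objects as JSON in quotes. drive_tool: Moves the arm, as the interface text tells. Its arguments: {"type":"object","properties":{"deltas":{"type":"array"},"grip_force":{"type":"number"}},"required":["deltas"]}

```bash
mkdir -p pics; ls
python3 - <<'E'
from station import bot, optics
import cv2
for n in("top","side"):
    cv2.imwrite(f"pics/{n}0.png",optics.read_camera(n)); m=optics.camera_model(n); print(m)
print(bot.get_obs())
E
```

```text
pics
{'fx': 453.874088571739, 'fy': 453.874088571739, 'cx': 274.9537999234138, 'cy': 207.14352240425754, 'dist': array([-0.05725887,  0.        ,  0.        ,  0.        ,  0.        ]), 'cam_to_world': array([[ 0.01974466,  0.99451428, -0.1027205 ,  0.4109223 ],
       [-0.99980365,  0.01946782, -0.00369697, -0.00759531],
       [-0.00167695,  0.10277333,  0.99470339,  1.43249408],
       [ 0.        ,  0.        ,  0.        ,  1.        ]])}
{'fx': 410.91035530397176, 'fy': 410.91035530397176, 'cx': 281.8677250951205, 'cy': 205.97864534057442, 'dist': array([-0.09232461,  0.        ,  0.        ,  0.        ,  0.        ]), 'cam_to_world': array([[ 0.99756425,  0.02352068, -0.06566849,  0.4697661 ],
       [-0.06710464,  0.5805818 , -0.81143191, -1.04579344],
       [ 0.0190405 ,  0.81386212,  0.58074599,  0.80381964],
       [ 0.        ,  0.        ,  0.        ,  1.        ]])}
{'t': 0.1, 'q': array([-1.36711629,  0.47775491,  0.02231693,  1.55634753, -0.01147581,
        1.1093009 , -0.08310595]), 'joint_vel': array([ 0.00111222, -0.00117274,  0.00150723, -0.00310147,  0.00039022,
       -0.0006755 , -0.0015749 ]), 'joint_torque': array([ 3.20217165e-03, -5.97759247e+01,  1.61293633e+00, -2.81951970e+01,
        1.27879667e-02,  5.09363366e-03,  5.18778552e-05]), 'eef_pos': array([0.20692464, 0.64206648, 0.30299935]), 'tool_rot': array([-6.42984023e-05,  1.55235734e-01,  9.87877097e-01, -8.38908043e-04]), 'contact_force': array([0.32620125, 0.33057355, 0.27558704]), 'torque': array([-0.01963707,  0.03637247,  0.00206914]), 'grasp_force': 0.0, 'gripper_width': 1.002367904190012}
```

View pics/top0.png

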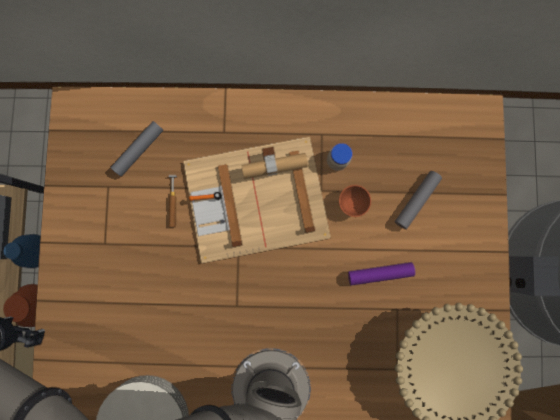

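View pics/side0.png

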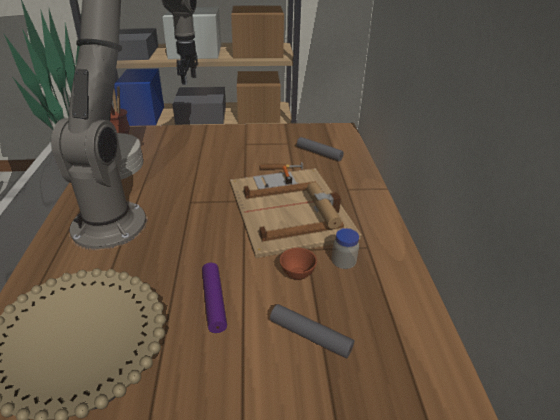

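The top view shows the board with corners at about (183,160), (311,138), (329,239) and (201,262). The orange lever is near (205,197), the roller near (275,165), and the tool near (172,202). I'll enlarge that area.

Run:
```python
import cv2
i=cv2.imread("pics/top0.png")[125:275,160:360]
cv2.imwrite("pics/crop0.png",cv2.resize(i,None,fx=4,fy=4,interpolation=cv2.INTER_CUBIC))
```

```text
(no output)
```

View pics/crop0.png

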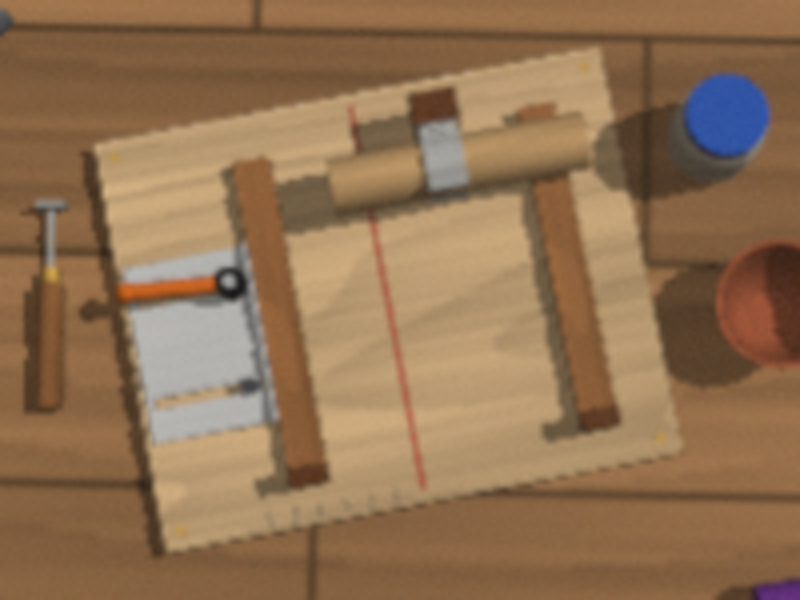

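Enlarged crop pixels: board corners at (95,146), (601,47), (681,450) and (165,552); clamp hub at (230,282); lever tip at (122,292). The movable rail's inner edge runs from (268,160) to about (320,458).

```bash
cat > h.py <<'E'
import numpy as np, cv2, json, os
from scipy.optimize import least_squares
from scipy.spatial.transform import Rotation as R
from station import bot, optics
def proj(n,P):
    m=optics.camera_model(n); T=np.linalg.inv(m["cam_to_world"]); P=np.atleast_2d(P)
    c=(P@T[:3,:3].T+T[:3,3])*[1,-1,-1]
    K=np.array([[m["fx"],0,m["cx"]],[0,m["fy"],m["cy"]],[0,0,1]])
    return cv2.projectPoints(c,np.zeros(3),np.zeros(3),K,m["dist"])[0][:,0]
def back(n,px,z):
    m=optics.camera_model(n); K=np.array([[m["fx"],0,m["cx"]],[0,m["fy"],m["cy"]],[0,0,1]])
    u=cv2.undistortPoints(np.array(px,float).reshape(-1,1,2),K,m["dist"])[:,0]
    d=np.c_[u[:,0],-u[:,1],-np.ones(len(u))]@m["cam_to_world"][:3,:3].T; o=m["cam_to_world"][:3,3]
    return o+d*((z-o[2])/d[:,2])[:,None]
def b2w(p,B): 
    p=np.atleast_2d(p); return R.from_euler('z',B[2]).apply(p)+[B[0],B[1],0]
def w2b(p,B): return R.from_euler('z',-B[2]).apply(np.atleast_2d(p)-[B[0],B[1],0])
if os.path.exists("B.json"): B=json.load(open("B.json"))
def tcp():
    """TCP in board frame (mm), tool axes in board frame, forces"""
    o=bot.get_obs(); q=R.from_quat(o["tool_rot"],scalar_first=True)
    M=R.from_euler('z',-B[2]).as_matrix()@q.as_matrix()
    print("t",round(o["t"],2),"board",(w2b(o["eef_pos"],B)[0]*1e3).round(1),"F_b",(R.from_euler('z',-B[2]).apply(o["contact_force"])).round(1),"w",round(o["gripper_width"],2),"gf",round(o["grasp_force"],1))
    return o,M
def to(p,yaw,tip=73):
    """tool-frame shift/turn to get fingertip (tip mm ahead) at board p mm, pointing down, tool y along board dir yaw(deg)"""
    o,M=tcp(); a=np.radians(yaw); y=np.array([np.cos(a),np.sin(a),0]); z=np.array([0,0,-1.]); D=np.c_[np.cross(y,z),y,z]
    d=M.T@((np.array(p)-tip*z)/1e3-w2b(o["eef_pos"],B)[0])
    rv=R.from_matrix(M.T@D).as_rotvec()/(np.pi/4)
    print("offset",d.round(4),"ang",rv.round(3))
E
python3 - <<'E'
from h import *
px=lambda a:np.array(a,float)/4+[160-.375,125-.375]
b=np.array([[.165,.27,.018],[.165,-.14,.018],[-.165,-.14,.018],[-.165,.27,.018],[.03,.18,.049]])
u=px([[95,146],[601,47],[681,450],[165,552],[230,282]])
s=least_squares(lambda B:(proj("top",b2w(b,B))-u).ravel(),[.65,.0,.2])
print(s.x,s.fun.round(2)); B=s.x.tolist(); json.dump(B,open("B.json","w"))
print("yaw",np.degrees(B[2]))
f=lambda a,z:(w2b(back("top",px(a),z),B)*1e3).round(1).tolist()
print("edge",f([[268,160],[318,458]],.032),"fixed",f([[533,190],[580,400]],.032))
print("line",f([[353,110],[422,487]],.018))
print("tip",f([[122,292]],.042),"tool",f([[50,205],[48,408]],.011))
print("roller",f([[337,187],[588,140]],.0575))
print("jar",f([[727,115]],.095),"bowl",f([[770,305]],.055))
o,M=tcp();print(M.round(2),w2b([0,0,0],B))
E
```

```text
[ 0.59624089 -0.00582784  0.21167735] [-0.4  -0.81 -0.37 -0.29  0.68  0.7   0.16  0.43 -0.09 -0.09]
yaw 12.128218579324404
edge [[121.5, 135.1, 32.0], [-115.3, 139.2, 32.0]] fixed [[58.3, -64.1, 32.0], [-109.9, -67.7, 32.0]]
line [[151.3, 62.6, 18.0], [-152.1, 65.0, 18.0]]
tip [[39.1, 264.1, 42.0]] tool [[123.8, 313.7, 11.0], [-35.3, 342.3, 11.0]]
roller [[85.0, 85.0, 57.5], [84.2, -111.5, 57.5]]
jar [[75.9, -213.8, 95.0]] bowl [[-67.6, -223.1, 55.0]]Traceback (most recent call last):
  File "<stdin>", line 14, in <module>
  File "h.py", line 22, in tcp
    M=R.from_euler('z',-B[2]).as_matrix()@q.as_matrix()
                        ^
NameError: name 'B' is not defined
```

```bash
cat >> h.py <<'E'
def profile(img,x0,x1,y0,y1,z,n=60,step=.5):
    ys=np.arange(y0,y1,step); xs=np.linspace(x0,x1,n)
    P=np.array([[x,y,z] for y in ys for x in xs])/1e3
    uv=proj("top",b2w(P,B)).astype(np.float32).reshape(len(ys),n,2)
    return ys,cv2.remap(img,uv[...,0],uv[...,1],cv2.INTER_LINEAR).astype(float).mean(1)
def edges(img,g0=90,g1=150,x0=-105,x1=50):
    for a,b in((x0,(x0+x1)/2),((x0+x1)/2,x1)):
        y,c=profile(img,a,b,50,80,18); r=c[:,2]-c[:,1]; r=np.clip(r-np.median(r)-8,0,None); line=(r*y).sum()/max(r.sum(),1e-9)
        out=[round(line,1)]
        for lo,hi in((g0,g1),(-90,-50)):
            y,c=profile(img,a,b,lo,hi,32); g=np.gradient(cv2.GaussianBlur(c.sum(1)[None],(0,0),2)[0]); k=np.abs(g).argmax(); w=slice(max(k-8,0),k+9)
            out.append(round((abs(g[w])*y[w]).sum()/abs(g[w]).sum(),1))
        print("line(63.5), guide, fixed(-65):",out)
E
python3 - <<'E'
from h import *
edges(cv2.imread("pics/top0.png"),120,150)
to([-102,151,23],90,70); to([-102,151,90],90,70)
E
```

```text
line(63.5), guide, fixed(-65): [np.float64(64.2), np.float64(133.2), np.float64(-53.6)]
line(63.5), guide, fixed(-65): [np.float64(64.3), np.float64(132.9), np.float64(-53.6)]
t 0.1 board [-244.5  715.2  303. ] F_b [0.4 0.3 0.3] w 1.0 gf 0.0
offset [-0.4054 -0.4171  0.2108] ang [-0.002 -0.    -0.666]
t 0.1 board [-244.5  715.2  303. ] F_b [0.4 0.3 0.3] w 1.0 gf 0.0
offset [-0.4054 -0.4172  0.1438] ang [-0.002 -0.    -0.666]
```

>>> drive_tool --deltas '[{"gripper": 0,"offset": [-0.405,-0.417,0.14],"angular": [0,0,-0.666]},{"gripper": 0,"offset": [-0.405,-0.417,0.14],"angular": [0,0,-0.666]},{"gripper": 0,"offset": [-0.405,-0.417,0.14],"angular": [0,0,-0.666]},{"gripper": 0,"offset": [-0.405,-0.417,0.14],"angular": [0,0,-0.666]},{"gripper": 0,"offset": [-0.405,-0.417,0.14],"angular": [0,0,-0.666]}]' --grip_force 20

```text
t: 0.6
eef_pos: [0.3153, 0.4224, 0.2447]
tool_rot: [-0.0, -0.107, 0.994, -0.0]
contact_force: [0.8, -0.4, -1.1]
gripper_width: 0.999
grasp_force: 0.0
```

```bash
python3 -c "
from h import *
to([-102,151,90],90,70)"
```

```text
t 0.6 board [-184.7  477.8  244.7] F_b [ 0.7 -0.6 -1.1] w 1.0 gf 0.0
offset [-0.0822 -0.3269  0.0848] ang [-0.    -0.     0.002]
```

>>> drive_tool --deltas '[{"gripper": 0,"offset": [-0.083,-0.327,0.08],"angular": [0,0,0]},{"gripper": 0,"offset": [-0.083,-0.327,0.08],"angular": [0,0,0]},{"gripper": 0,"offset": [-0.083,-0.327,0.08],"angular": [0,0,0]},{"gripper": 0,"offset": [-0.083,-0.327,0.08],"angular": [0,0,0]},{"gripper": 0,"offset": [-0.083,-0.327,0.08],"angular": [0,0,0]}]'

```text
t: 1.1
eef_pos: [0.4231, 0.2047, 0.1873]
tool_rot: [0.0, -0.106, 0.994, 0.0]
contact_force: [1.1, 0.8, 0.7]
gripper_width: 1.002
grasp_force: 0.0
```

```bash
python3 -c "
from h import *
to([-102,151,23],90,70)"
```

```text
t 1.1 board [-125.   242.2  187.3] F_b [1.2 0.5 0.7] w 1.0 gf 0.0
offset [-0.023  -0.0912  0.0943] ang [ 0.  0. -0.]
```

>>> drive_tool --deltas '[{"gripper": 0,"offset": [-0.023,-0.091,0.025],"angular": [0,0,0]},{"gripper": 0,"offset": [-0.023,-0.091,0.03],"angular": [0,0,0]},{"gripper": 0,"offset": [-0.023,-0.091,0.03],"angular": [0,0,0]},{"gripper": 0,"offset": [-0.023,-0.091,0.06],"angular": [0,0,0]},{"gripper": 0,"offset": [-0.023,-0.091,0.09],"angular": [0,0,0]}]'

```text
t: 1.6
eef_pos: [0.4649, 0.1225, 0.0975]
tool_rot: [0.001, -0.105, 0.994, 0.0]
contact_force: [-0.3, -0.8, 0.1]
gripper_width: 1.001
grasp_force: 0.0
```

>>> drive_tool --deltas '[{"gripper": 180,"offset": [0,0,0.003],"angular": [0,0,0]},{"gripper": 180,"offset": [0,0,0.003],"angular": [0,0,0]},{"gripper": 180,"offset": [0,0,0.003],"angular": [0,0,0]},{"gripper": 180,"offset": [0,0,0.003],"angular": [0,0,0]},{"gripper": 180,"offset": [0,0,0.003],"angular": [0,0,0]}]'

```text
t: 2.1
eef_pos: [0.4651, 0.1225, 0.0961]
tool_rot: [0.001, -0.105, 0.994, 0.0]
contact_force: [-1.0, -0.8, 5.5]
gripper_width: 0.344
grasp_force: 24.3
```

```bash
python3 -c "
from h import *
cv2.imwrite('pics/t1.png',optics.read_camera('top'))
tcp()"
```

```text
t 2.15 board [-101.3  153.    96.1] F_b [-0.5 -1.5  4.5] w 0.34 gf 24.3
```

>>> drive_tool --deltas '[{"gripper": 180,"offset": [0,-0.015,-0.002],"angular": [0,0,0]},{"gripper": 180,"offset": [0,-0.035,-0.002],"angular": [0,0,0]},{"gripper": 180,"offset": [0,-0.055,-0.002],"angular": [0,0,0]},{"gripper": 180,"offset": [0,-0.068,-0.002],"angular": [0,0,0]},{"gripper": 180,"offset": [0,-0.072,-0.002],"angular": [0,0,0]}]'

```text
t: 2.65
eef_pos: [0.4802, 0.0515, 0.0968]
tool_rot: [0.001, -0.105, 0.994, 0.0]
contact_force: [4.9, 4.2, -14.9]
gripper_width: 0.344
grasp_force: 23.8
```

```bash
python3 -c "
from h import *
i=optics.read_camera('top');cv2.imwrite('pics/t2.png',i)
s=optics.read_camera('side')
tcp()
edges(i,60,90,-60,50)
a=cv2.resize(i[150:260,200:290],None,fx=4.5,fy=4.5,interpolation=cv2.INTER_CUBIC)
b=cv2.resize(s[165:240,230:320],None,fx=4.4,fy=4.4,interpolation=cv2.INTER_CUBIC)
b=cv2.copyMakeBorder(b,0,a.shape[0]-b.shape[0],0,0,0)
cv2.imwrite('pics/c2.png',np.hstack([a,b])[:600,:800])"
```

```text
t 2.75 board [-101.5   80.3   96.8] F_b [  5.6  -3.4 -15.5] w 0.34 gf 23.7
line(63.5), guide, fixed(-65): [np.float64(0.0), np.float64(62.1), np.float64(-53.6)]
line(63.5), guide, fixed(-65): [np.float64(65.2), np.float64(63.2), np.float64(-53.6)]
```

View pics/c2.png

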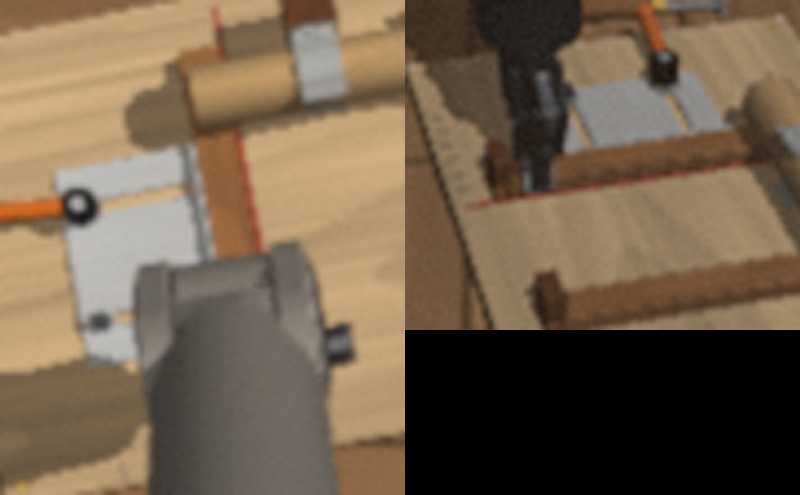

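The rail now sits alongside the red line. In the left crop the line shows as a thin strip from about (240,140) to (258,245). I'll compare its visible width with the picture from before the slide.

```bash
python3 -c "
from h import *
for f in ('pics/top0.png','pics/t2.png'):
    y,c=profile(cv2.imread(f),0,50,54,78,18,step=1)
    print(f); print((c[:,2]-c[:,1]).round().astype(int)); print(c[:,1].round().astype(int))
y,c=profile(cv2.imread('pics/top0.png'),0,50,122,146,18,step=1); print((c[:,2]-c[:,1]).round().astype(int),c[:,1].round().astype(int))"
```

```text
pics/top0.png
[31 31 32 32 33 36 40 46 52 58 61 60 56 50 44 38 35 33 32 31 31 31 31 31]
[158 158 157 157 155 151 145 136 127 119 114 115 121 130 139 147 152 155
 156 157 157 157 157 157]
pics/t2.png
[33 33 33 33 35 37 41 47 53 60 66 68 67 62 56 52 48 46 46 45 46 46 46 46]
[164 164 164 163 161 157 150 140 128 114 101  90  85  85  87  90  92  93
  94  95  96  97  97  97]
[33 33 33 33 33 33 33 33 32 32 32 33 34 35 37 39 41 43 43 44 44 44 45 45] [164 164 164 164 164 164 164 162 159 154 146 137 127 116 106  98  94  92
  91  90  91  92  92  93]
```

>>> drive_tool --deltas '[{"gripper": 180,"offset": [0,0.0006,0.001],"angular": [0,0,0]},{"gripper": 180,"offset": [0,0.0006,0.001],"angular": [0,0,0]},{"gripper": 110,"offset": [0,0.0006,0.001],"angular": [0,0,0]},{"gripper": 110,"offset": [0,0.0006,0.001],"angular": [0,0,0]},{"gripper": 110,"offset": [0,0.0006,-0.04],"angular": [0,0,0]}]'

```text
t: 3.25
eef_pos: [0.476, 0.0526, 0.1334]
tool_rot: [-0.005, -0.106, 0.994, -0.0]
contact_force: [0.8, 0.5, 0.6]
gripper_width: 0.568
grasp_force: 0.0
```

```bash
python3 -c "
from h import *
to([10,250,80],90);to([10,250,31],90)"
```

```text
t 3.25 board [-105.3   82.4  133.4] F_b [0.9 0.3 0.6] w 0.57 gf 0.0
offset [-0.1151  0.1675 -0.0207] ang [ 0.    -0.013  0.001]
t 3.25 board [-105.3   82.4  133.4] F_b [0.9 0.3 0.6] w 0.57 gf 0.0
offset [-0.1156  0.1675  0.0283] ang [ 0.    -0.013  0.001]
```

>>> drive_tool --deltas '[{"gripper": 255,"offset": [-0.11,0.167,-0.02],"angular": [0,0,0]},{"gripper": 255,"offset": [-0.11,0.167,-0.02],"angular": [0,0,0]},{"gripper": 255,"offset": [-0.11,0.167,-0.02],"angular": [0,0,0]},{"gripper": 255,"offset": [-0.11,0.167,-0.02],"angular": [0,0,0]},{"gripper": 255,"offset": [-0.11,0.167,0.0],"angular": [0,0,0]}]'

```text
t: 3.75
eef_pos: [0.5543, 0.2492, 0.1399]
tool_rot: [0.004, -0.11, 0.994, 0.004]
contact_force: [0.2, 0.0, 0.5]
gripper_width: -0.001
grasp_force: 0.0
```

```bash
python3 -c "
from h import *
i=optics.read_camera('top');cv2.imwrite('pics/t3.png',i)
to([8,248,29],90)
y,c=profile(i,-80,-10,54,78,18,step=1)
print((c[:,2]-c[:,1]).round().astype(int))
y,c=profile(cv2.imread('pics/top0.png'),-80,-10,54,78,18,step=1)
print((c[:,2]-c[:,1]).round().astype(int))
a=cv2.resize(i[150:260,180:290],None,fx=5,fy=5,interpolation=cv2.INTER_CUBIC)
cv2.imwrite('pics/c3.png',a)"
```

```text
t 3.8 board [  8.2 253.8 134.6] F_b [-0.6 -0.8 -2.3] w 0.0 gf 0.0
offset [ 0.0003 -0.0059  0.0326] ang [ 0.003 -0.     0.008]
[32 32 32 33 34 37 41 47 54 61 66 67 65 59 53 47 44 43 43 43 44 45 45 46]
[31 31 31 32 33 36 41 46 53 59 62 61 56 49 43 37 33 32 31 31 30 30 30 30]
```

View pics/c3.png

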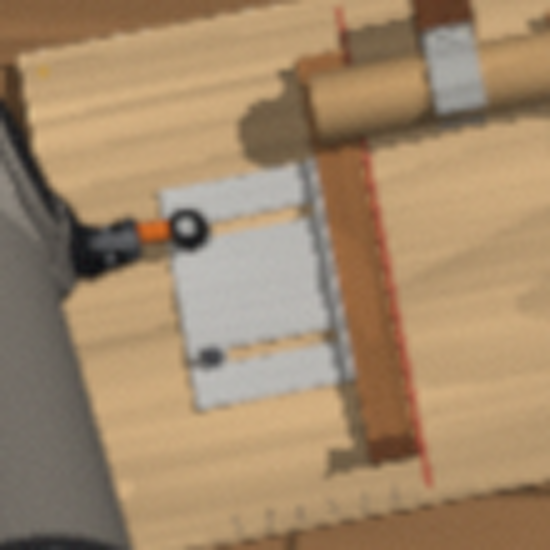

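The red line is fully visible along the rail's inner edge, from (370,150) to (425,455) in the crop, so the guide is set. Next is the lever.

>>> drive_tool --deltas '[{"gripper": 255,"offset": [0,-0.006,0.03],"angular": [0,0,0]},{"gripper": 255,"offset": [0,-0.006,0.033],"angular": [0,0,0]},{"gripper": 255,"offset": [-0.01,-0.006,0.033],"angular": [0,0,0]},{"gripper": 255,"offset": [-0.025,-0.006,0.033],"angular": [0,0,0]},{"gripper": 255,"offset": [-0.035,-0.01,0.033],"angular": [0,0,0]}]'

```text
t: 4.3
eef_pos: [0.5888, 0.2371, 0.1047]
tool_rot: [-0.0, -0.106, 0.994, 0.0]
contact_force: [-2.4, 1.4, -0.4]
gripper_width: 0.001
grasp_force: 1.4
```

```bash
python3 -c "
from h import *
tcp()
for th in (.3,.6,.9,1.1,1.3,1.45,1.55):
    r=np.array([np.sin(th),np.cos(th)]);t=np.array([np.cos(th),-np.sin(th)]);print(th,(np.array([30,180])+66*r-20*t).round())"
```

```text
t 4.3 board [ 43.7 239.  104.7] F_b [-2.   1.9 -0.4] w 0.0 gf 1.4
0.3 [ 30. 249.]
0.6 [ 51. 246.]
0.9 [ 69. 237.]
1.1 [ 80. 228.]
1.3 [ 88. 217.]
1.45 [ 93. 208.]
1.55 [ 96. 201.]
```

>>> drive_tool --deltas '[{"gripper": 255,"offset": [-0.016,-0.001,0],"angular": [0,0,0]},{"gripper": 255,"offset": [-0.03,-0.007,0],"angular": [0,0,0]},{"gripper": 255,"offset": [-0.04,-0.016,0],"angular": [0,0,0]},{"gripper": 255,"offset": [-0.047,-0.026,0],"angular": [0,0,0]},{"gripper": 255,"offset": [-0.05,-0.034,0],"angular": [0,0,0]}]'

```text
t: 4.8
eef_pos: [0.6434, 0.2165, 0.1041]
tool_rot: [-0.001, -0.106, 0.994, 0.003]
contact_force: [-12.4, 16.5, 5.6]
gripper_width: -0.001
grasp_force: 9.8
```

```bash
python3 -c "
from h import *
i=optics.read_camera('top');cv2.imwrite('pics/t4.png',i)
tcp()"
```

```text
t 4.85 board [ 92.7 208.  104.2] F_b [-3.8  9.2  4.4] w 0.0 gf 4.6
```

>>> drive_tool --deltas '[{"gripper": 255,"offset": [-0.001,-0.003,0],"angular": [0,0,0]},{"gripper": 255,"offset": [-0.001,-0.006,0],"angular": [0,0,0]},{"gripper": 255,"offset": [-0.001,-0.006,0],"angular": [0,0,0]}]'

```text
t: 5.15
eef_pos: [0.6433, 0.2163, 0.1043]
tool_rot: [-0.001, -0.108, 0.994, 0.005]
contact_force: [-8.5, 15.8, 3.1]
gripper_width: -0.002
grasp_force: 9.6
```

```bash
python3 -c "
from h import *
tcp()"
```

```text
t 5.15 board [ 92.7 207.2 104.3] F_b [-5.  17.2  3.1] w -0.0 gf 9.6
```

>>> drive_tool --deltas '[{"gripper": 255,"offset": [0,-0.004,0],"angular": [0,0,0]},{"gripper": 255,"offset": [0,-0.004,0],"angular": [0,0,0]},{"gripper": 255,"offset": [0,0.015,0],"angular": [0,0,0]},{"gripper": 255,"offset": [0,0.03,-0.02],"angular": [0,0,0]},{"gripper": 255,"offset": [0,0.03,-0.07],"angular": [0,0,0]}]'

```text
t: 5.65
eef_pos: [0.6372, 0.2386, 0.1702]
tool_rot: [-0.004, -0.107, 0.994, -0.001]
contact_force: [1.0, 0.0, -0.3]
gripper_width: 0.0
grasp_force: 0.0
```

>>> drive_tool --deltas '[{"gripper": 0,"offset": [0,0,-0.05],"angular": [0,0,0]},{"gripper": 0,"offset": [0,-0.05,-0.05],"angular": [0,0,-0.19]},{"gripper": 0,"offset": [0,-0.1,-0.05],"angular": [0,0,-0.38]},{"gripper": 0,"offset": [0,-0.15,-0.05],"angular": [0,0,-0.57]},{"gripper": 0,"offset": [0,-0.19,-0.05],"angular": [0,0,-0.76]}]'

```text
t: 6.15
eef_pos: [0.6808, 0.0461, 0.2245]
tool_rot: [0.0, -0.394, 0.919, -0.002]
contact_force: [0.5, -0.1, 0.3]
gripper_width: 0.851
grasp_force: 0.0
```

```bash
python3 -c "
from h import *
i=optics.read_camera('top');cv2.imwrite('pics/t5.png',i)
to([86,42,90],0,66)
to([86,42,90],180,66)
y,c=profile(i,-80,50,54,78,18,step=1); print((c[:,2]-c[:,1]).round().astype(int))
a=cv2.resize(i[130:250,170:330],None,fx=5,fy=5,interpolation=cv2.INTER_CUBIC)
cv2.imwrite('pics/c5.png',a)"
```

```text
t 6.2 board [ 92.7  23.2 224.4] F_b [ 0.3 -8.   0.1] w 0.93 gf 0.0
offset [-0.0054  0.0199  0.0683] ang [-0.012  0.008  2.763]
t 6.2 board [ 92.7  23.2 224.4] F_b [ 0.3 -8.   0.1] w 0.93 gf 0.0
offset [-0.0054  0.0199  0.0683] ang [-0.007 -0.01  -1.237]
[6 6 6 6 6 6 6 6 6 6 6 6 6 6 6 6 6 6 6 6 5 5 5 5]
```

View pics/c5.png

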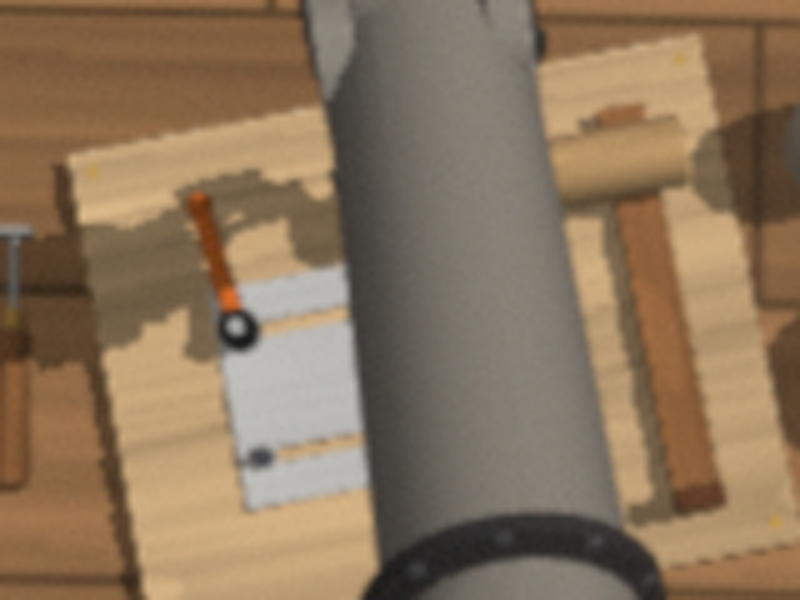

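The lever runs from the hub at (238,330) to its tip at (197,198), nearly along board +x, so it is at its stop. I'll finish the tool turn and align over the roller.

>>> drive_tool --deltas '[{"gripper": 0,"offset": [0,0,0],"angular": [0,0,-0.19]},{"gripper": 0,"offset": [0,0,0],"angular": [0,0,-0.38]},{"gripper": 0,"offset": [0,0,0],"angular": [0,0,-0.57]},{"gripper": 0,"offset": [0,0,0],"angular": [0,0,-0.76]},{"gripper": 0,"offset": [0,0,0],"angular": [0,0,-0.95]}]'

```text
t: 6.7
eef_pos: [0.6803, 0.0502, 0.2241]
tool_rot: [0.0, -0.703, 0.712, -0.001]
contact_force: [0.0, 0.5, 0.1]
gripper_width: 1.003
grasp_force: 0.0
```

>>> drive_tool --deltas '[{"gripper": 0,"offset": [0,0,0],"angular": [0,0,-0.19]},{"gripper": 0,"offset": [0,0,0],"angular": [0,0,-0.287]},{"gripper": 0,"offset": [0,0,0],"angular": [0,0,-0.287]}]'

```text
t: 7.0
eef_pos: [0.6803, 0.0503, 0.224]
tool_rot: [-0.001, 0.776, -0.63, -0.0]
contact_force: [0.7, -0.2, 0.6]
gripper_width: 0.999
grasp_force: 0.0
```

```bash
python3 -c "
from h import *
to([86,42,57.5],180,50)"
```

```text
t 7.0 board [ 94.   37.2 224. ] F_b [ 0.6 -0.3  0.6] w 1.0 gf 0.0
offset [-0.0047  0.0081  0.1165] ang [-0.002  0.001 -0.005]
```

>>> drive_tool --deltas '[{"gripper": 0,"offset": [-0.005,0.008,0.03],"angular": [0,0,0]},{"gripper": 0,"offset": [-0.005,0.008,0.06],"angular": [0,0,0]},{"gripper": 0,"offset": [-0.005,0.008,0.09],"angular": [0,0,0]},{"gripper": 0,"offset": [-0.005,0.008,0.116],"angular": [0,0,0]},{"gripper": 0,"offset": [-0.005,0.008,0.116],"angular": [0,0,0]}]'

```text
t: 7.5
eef_pos: [0.6688, 0.0532, 0.1038]
tool_rot: [0.003, 0.776, -0.631, -0.002]
contact_force: [-0.1, 0.1, -0.5]
gripper_width: 1.001
grasp_force: 0.0
```

>>> drive_tool --deltas '[{"gripper": 100,"offset": [0,0,0],"angular": [0,0,0]},{"gripper": 160,"offset": [0,0,0],"angular": [0,0,0]},{"gripper": 160,"offset": [0,0,0],"angular": [0,0,0]},{"gripper": 160,"offset": [0,0,0],"angular": [0,0,0]},{"gripper": 160,"offset": [0,0,0],"angular": [0,0,0]}]' --grip_force 70

```text
t: 8.0
eef_pos: [0.6716, 0.055, 0.1092]
tool_rot: [-0.001, 0.777, -0.63, 0.001]
contact_force: [-2.1, -0.0, 6.2]
gripper_width: 0.507
grasp_force: 70.4
```

```bash
python3 -c "
from h import *
tcp()"
```

```text
t 8.0 board [ 86.5  43.6 109.2] F_b [-2.   0.4  6.2] w 0.51 gf 70.4
```

>>> drive_tool --deltas '[{"gripper": 160,"offset": [0,0.006,0],"angular": [0,0,0]},{"gripper": 160,"offset": [0,0.012,0],"angular": [0,0,0]},{"gripper": 160,"offset": [0,0.018,0],"angular": [0,0,0]},{"gripper": 160,"offset": [0,0.024,0],"angular": [0,0,0]},{"gripper": 160,"offset": [0,0.03,0],"angular": [0,0,0]}]'

```text
t: 8.5
eef_pos: [0.6409, 0.0484, 0.1076]
tool_rot: [0.0, 0.777, -0.63, -0.0]
contact_force: [-0.6, 0.1, -1.3]
gripper_width: 0.505
grasp_force: 71.2
```

```bash
python3 -c "
from h import *
i=optics.read_camera('side');cv2.imwrite('pics/s6.png',i)
tcp()
a=cv2.resize(i[150:250,220:370],None,fx=5,fy=5,interpolation=cv2.INTER_CUBIC)
cv2.imwrite('pics/c6.png',a)"
```

```text
t 8.55 board [ 53.7  43.6 107.2] F_b [-1.3  0.4  2.8] w 0.51 gf 71.3
```

View pics/c6.png

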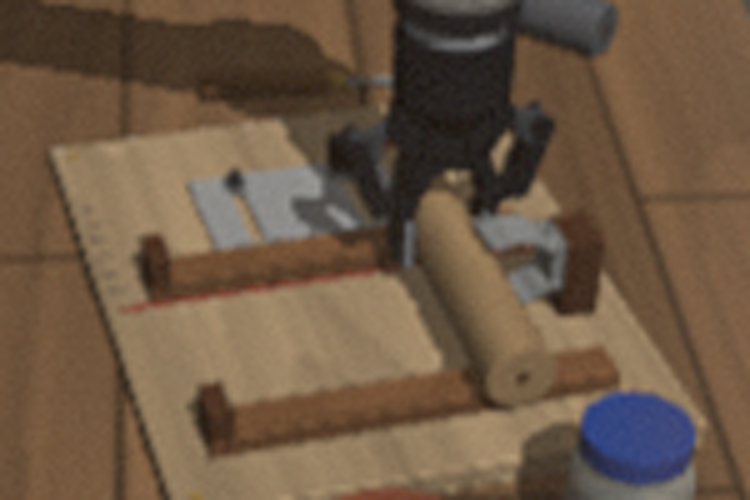

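The picture shows the roller out of the clip and held square across both rails, with its right end at (520,375). I'll move it clear, lower it and open the gripper into a loose cage.

>>> drive_tool --deltas '[{"gripper": 160,"offset": [0,0.015,0],"angular": [0,0,0]},{"gripper": 160,"offset": [0,0.033,0],"angular": [0,0,0]},{"gripper": 160,"offset": [0,0.048,0],"angular": [0,0,0]},{"gripper": 160,"offset": [0,0.055,0],"angular": [0,0,0]},{"gripper": 160,"offset": [0,0.055,0.001],"angular": [0,0,0]}]'

```text
t: 9.05
eef_pos: [0.5859, 0.0367, 0.1069]
tool_rot: [0.002, 0.777, -0.63, -0.001]
contact_force: [-10.3, -1.8, 19.5]
gripper_width: 0.511
grasp_force: 73.1
```

>>> drive_tool --deltas '[{"gripper": 160,"offset": [0,0,0.001],"angular": [0,0,0]},{"gripper": 160,"offset": [0,0,0.002],"angular": [0,0,0]}]'

```text
t: 9.25
eef_pos: [0.5861, 0.0368, 0.1067]
tool_rot: [0.003, 0.777, -0.63, -0.001]
contact_force: [-18.3, -3.5, 40.7]
gripper_width: 0.508
grasp_force: 75.2
```

```bash
python3 -c "
from h import *
tcp()"
```

```text
t 9.25 board [ -1.   43.8 106.7] F_b [-18.6   0.5  40.7] w 0.51 gf 75.2
```

>>> drive_tool --deltas '[{"gripper": 160,"offset": [0,0,-0.003],"angular": [0,0,0]},{"gripper": 135,"offset": [0,0,-0.003],"angular": [0,0,0]},{"gripper": 64,"offset": [0,0,-0.003],"angular": [0,0,0]},{"gripper": 64,"offset": [0,0,-0.003],"angular": [0,0,0]},{"gripper": 64,"offset": [0,0,-0.003],"angular": [0,0,0]}]'

```text
t: 9.75
eef_pos: [0.588, 0.0373, 0.1073]
tool_rot: [0.0, 0.777, -0.63, -0.0]
contact_force: [0.0, -0.1, 0.4]
gripper_width: 0.748
grasp_force: 0.0
```

```bash
python3 -c "
from h import *
to([0,0,57.5],180,50)"
```

```text
t 9.75 board [  1.   43.9 107.3] F_b [-0.  -0.1  0.4] w 0.75 gf 0.0
offset [ 0.0439  0.0009 -0.0002] ang [ 0.     0.    -0.004]
```

>>> drive_tool --deltas '[{"gripper": 64,"offset": [0.015,0,0],"angular": [0,0,0]},{"gripper": 64,"offset": [0.03,0,0],"angular": [0,0,0]},{"gripper": 64,"offset": [0.044,0,0],"angular": [0,0,0]},{"gripper": 64,"offset": [0.044,0.004,0],"angular": [0,0,0]},{"gripper": 64,"offset": [0.044,0.009,0],"angular": [0,0,0]}]'

```text
t: 10.25
eef_pos: [0.5878, -0.0074, 0.1075]
tool_rot: [-0.0, 0.777, -0.63, -0.0]
contact_force: [-0.5, 0.5, -0.2]
gripper_width: 0.749
grasp_force: 0.0
```

>>> drive_tool --deltas '[{"gripper": 64,"offset": [0,0.006,0],"angular": [0,0,0]},{"gripper": 64,"offset": [0,0.013,0],"angular": [0,0,0]},{"gripper": 64,"offset": [0,0.02,0],"angular": [0,0,0]},{"gripper": 64,"offset": [0,0.027,0],"angular": [0,0,0]},{"gripper": 64,"offset": [0,0.034,0],"angular": [0,0,0]}]'

```text
t: 10.75
eef_pos: [0.5542, -0.0147, 0.1077]
tool_rot: [0.0, 0.777, -0.629, -0.0]
contact_force: [-0.7, 0.3, 0.6]
gripper_width: 0.749
grasp_force: 0.1
```

```bash
python3 -c "
from h import *
i=optics.read_camera('side');cv2.imwrite('pics/s7.png',i)
tcp()
a=cv2.resize(i[150:250,220:370],None,fx=5,fy=5,interpolation=cv2.INTER_CUBIC)
cv2.imwrite('pics/c7.png',a)"
```

```text
t 10.8 board [-44.2   0.  107.5] F_b [-2.6 -0.3 -1. ] w 0.75 gf 0.0
```

View pics/c7.png

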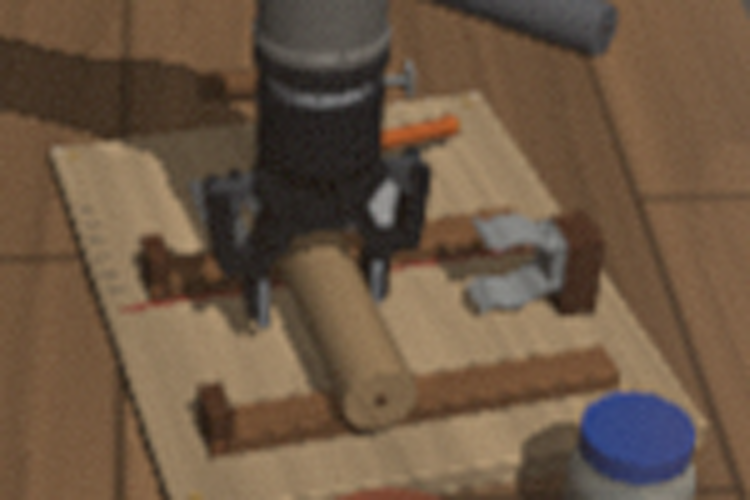

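The roller is on both rails inside the cage, square to them, with its near end at (380,400). I'll roll it on to the stops.

>>> drive_tool --deltas '[{"gripper": 64,"offset": [0,0.009,0],"angular": [0,0,0]},{"gripper": 64,"offset": [0,0.019,0],"angular": [0,0,0]},{"gripper": 64,"offset": [0,0.029,0],"angular": [0,0,0]},{"gripper": 64,"offset": [0,0.037,0],"angular": [0,0,0]},{"gripper": 64,"offset": [0,0.044,0],"angular": [0,0,0]}]'

```text
t: 11.3
eef_pos: [0.511, -0.0241, 0.1077]
tool_rot: [0.0, 0.777, -0.63, -0.0]
contact_force: [0.7, -0.5, -0.8]
gripper_width: 0.747
grasp_force: 0.0
```

>>> drive_tool --deltas '[{"gripper": 64,"offset": [0,0.005,0],"angular": [0,0,0]},{"gripper": 64,"offset": [0,0.01,0],"angular": [0,0,0]},{"gripper": 64,"offset": [0,0.014,0],"angular": [0,0,0]},{"gripper": 64,"offset": [0,0.018,0],"angular": [0,0,0]},{"gripper": 64,"offset": [0,0.021,0],"angular": [0,0,0]}]'

```text
t: 11.8
eef_pos: [0.492, -0.028, 0.1079]
tool_rot: [-0.001, 0.777, -0.629, 0.001]
contact_force: [5.3, 0.8, -0.8]
gripper_width: 0.751
grasp_force: 2.9
```

```bash
python3 -c "
from h import *
tcp()"
```

```text
t 11.8 board [-106.6    0.3  107.9] F_b [ 5.4 -0.4 -0.8] w 0.75 gf 2.9
```

>>> drive_tool --deltas '[{"gripper": 64,"offset": [0,0,0],"angular": [0,0,0]},{"gripper": 64,"offset": [0,-0.001,0],"angular": [0,0,0]},{"gripper": 64,"offset": [0,-0.002,0],"angular": [0,0,0]},{"gripper": 64,"offset": [0,-0.003,0],"angular": [0,0,0]},{"gripper": 64,"offset": [0,-0.008,0],"angular": [0,0,0]}]'

```text
t: 12.3
eef_pos: [0.4987, -0.0267, 0.1075]
tool_rot: [0.001, 0.777, -0.63, -0.0]
contact_force: [-1.0, 0.3, -0.2]
gripper_width: 0.748
grasp_force: 0.0
```

>>> drive_tool --deltas '[{"gripper": 64,"offset": [0,-0.002,-0.03],"angular": [0,0,0]},{"gripper": 64,"offset": [0,-0.002,-0.07],"angular": [0,0,0]},{"gripper": 64,"offset": [0,-0.002,-0.12],"angular": [0,0,0]},{"gripper": 64,"offset": [-0.05,-0.002,-0.15],"angular": [0,0,0]},{"gripper": 64,"offset": [-0.1,-0.002,-0.15],"angular": [0,0,0]}]'

```text
t: 12.8
eef_pos: [0.4844, 0.0629, 0.2606]
tool_rot: [-0.002, 0.774, -0.633, 0.002]
contact_force: [0.6, 1.1, 0.2]
gripper_width: 0.748
grasp_force: 0.0
```

>>> drive_tool --deltas '[{"gripper": 64,"offset": [-0.05,0,0],"angular": [0,0,0]},{"gripper": 64,"offset": [-0.1,0,0],"angular": [0,0,0]},{"gripper": 64,"offset": [-0.15,0,0],"angular": [0,0,0]},{"gripper": 64,"offset": [-0.2,0,0],"angular": [0,0,0]},{"gripper": 64,"offset": [-0.25,0,0],"angular": [0,0,0]}]'

```text
t: 13.3
eef_pos: [0.4296, 0.311, 0.2572]
tool_rot: [0.0, 0.777, -0.63, 0.0]
contact_force: [0.9, -0.3, 0.4]
gripper_width: 0.75
grasp_force: 0.0
```

```bash
python3 -c "
from h import *
s=optics.read_camera('side');i=optics.read_camera('top');cv2.imwrite('pics/t8.png',i)
tcp()
y,c=profile(i,-60,50,54,78,18,step=1); print((c[:,2]-c[:,1]).round().astype(int))
a=cv2.resize(i[130:270,180:335],None,fx=2.55,fy=2.55,interpolation=cv2.INTER_CUBIC)
b=cv2.resize(s[150:260,220:370],None,fx=2.65,fy=2.65,interpolation=cv2.INTER_CUBIC)
b=cv2.copyMakeBorder(b,0,a.shape[0]-b.shape[0],0,0,0)
cv2.imwrite('pics/c8.png',np.hstack([a,b])[:600,:800])"
```

```text
t 13.4 board [-98.1 351.6 258.3] F_b [ 0.2 -0.8  0.1] w 0.75 gf 0.0
[32 32 32 32 34 37 41 47 53 60 65 66 64 59 53 48 45 44 43 44 44 45 46 46]
```

View pics/c8.png

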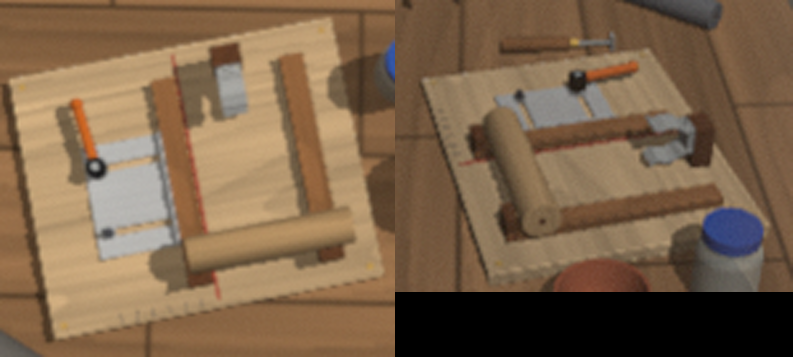

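```bash
python3 -c "
from h import *
f=lambda a,z:(w2b(back('top',np.array(a,float)/2.55+[180-.3,130-.3],z),B)*1e3).round(1).tolist()
print(f([[187,256],[353,225]],.0545), 'lever',f([[96,167],[76,102]],.046))
i=cv2.imread('pics/t8.png')
for a,b in((30,60),(-50,-20)):
    P=np.array([[x,y,54.5] for x in range(-140,-50,4) for y in range(a,b,2)])/1e3
    uv=proj('top',b2w(P,B)).astype(np.float32).reshape(-1,15,2)
    c=cv2.remap(i,uv[...,0],uv[...,1],1).mean(1).mean(1); print(list(zip(range(-140,-50,4),c.round().astype(int).tolist())))
"
```

```text
[[-97.4, 91.0, 54.5], [-98.9, -110.5, 54.5]] lever [[29.8, 179.4, 46.0], [113.0, 189.2, 46.0]]
[(-140, 147), (-136, 148), (-132, 148), (-128, 151), (-124, 141), (-120, 95), (-116, 79), (-112, 94), (-108, 108), (-104, 122), (-100, 130), (-96, 134), (-92, 139), (-88, 139), (-84, 137), (-80, 127), (-76, 124), (-72, 150), (-68, 161), (-64, 163), (-60, 160), (-56, 157), (-52, 155)]
[(-140, 141), (-136, 122), (-132, 110), (-128, 110), (-124, 103), (-120, 81), (-116, 84), (-112, 100), (-108, 114), (-104, 128), (-100, 136), (-96, 140), (-92, 144), (-88, 141), (-84, 136), (-80, 121), (-76, 119), (-72, 145), (-68, 151), (-64, 148), (-60, 144), (-56, 143), (-52, 144)]
```

The roller axis is at x ≈ -98 mm, against both stops. The lever is at its stop (about 1.45 rad), the rail is on the line, and the arm is clear.

```bash
python3 -c "
from station import bot
print(bot.hand_in())"
```

```text
the job is handed in; nothing more can be done
None
```

The job is handed in, with no verdict shown: by the camera checks, the guide rail sits on the red line (within about 0.5 mm), the clamp lever is at its stop, the roller rests square against both stops, and the robot touched none of the jar, bowl or trimming tool.

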